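Load a rechargeable cell into the guarded tester well

TASK

Take the blue cell out of the black tray and load it, button end up, into the round well of the cell tester: swing the amber spring guard up and back, keep it open while the cell goes in, press the cell fully home by feel onto the spring contact at the bottom of the well, then let go and let the guard swing shut over it. Press gently: never load the tester, its guard or the cell with more than 10 N, and leave the other cells and everything else on the bench where they are.

Things in the scene. Friction and masses are not known exactly. Their poses are not given: they have to be found in the camera images.
- cell_blue: The blue-wrapped cylindrical cell with a white band near the top: diameter 18 mm, 65 mm long, 46 g, standing upright. Origin: centre of its flat underside; z runs up along the cell to the small steel button (the top 1.5 mm, diameter 6 mm).
- cell_top (a point): Centre of the blue cell's button, 65 mm above its origin; same axes as the cell.
- cell_green: A like cell, wrapped in green, in another hole of the tray. It stays there.
- cell_grey: A like cell, wrapped in grey, in another hole of the tray. It stays there.
- tray: Black cell tray fixed to the bench, 50 x 152 x 30 mm high; three round holes of 20 mm in a row along its y axis, 48 mm apart, whose floors lie 8 mm above the bench, so that a cell stands 43 mm out of the top. Which cell is in which hole varies. Origin: centre of its underside.
- tester: Grey cell tester fixed to the bench; x from its sloped console (toward the robot) to its back, z up; origin under the well. 120 mm wide (y), x -58 to +60 mm (console to -80), flat deck 54 mm above the bench. A fixed rear shield stands on the deck at x +29 mm, 36 mm high. Between the guard's side arms 98 mm are clear in y: fingers closing along y fit in with the cell, opened to about 40 mm.
- well (a point): Centre of the well's mouth, on the deck 54 mm above the bench; axes as the tester's. 20 mm wide, 2 mm chamfer. From 4 to 10 mm down two side clips push in and drag on the cell with 3 to 6 N, so it neither drops in nor comes out by itself. Below is a spring contact on a firm stop set by a screw, unseen: a cell fully home stands 34 to 46 mm out of the deck. The depth must be felt.
- guard (a joint): Opening of the amber guard in rad: 0 shut, 1.1 fully open. Curved shell, outer radius 40 mm, 98 mm wide (y), over the well. It swings up and back, away from the console, against a spring (about 1 N at its tab shut, 2 N open) and falls shut when nothing holds it. Pressing down on top of the shell does not open it. At about 1.0 rad the tab rests on the back of a cell held over the well.
- contact (a joint): How far the spring contact at the bottom of the well is pressed down, in m: 0 free, 0.005 when the cell sits on the stop under it. The contact pushes back with 0.25 N per mm; the stop (on a hard rubber buffer, 8 N per mm) is felt as a steep rise on top of the clips' drag.
- thermometer: Small black temperature tester standing up, 35 x 56 x 94 mm, at the back; a bystander. Origin: centre of its underside.
- load_tester: Black USB load tester lying flat, 30 x 68 x 18 mm, left of the tester; a bystander. Origin: centre of its underside.
- spool: Reel of solder wire, 54 x 62 x 40 mm, behind the tray; a bystander. Origin: near the centre of its underside.
- alcohol: White dispenser bottle with red cap, 52 mm wide, 125 mm high, behind the tray to the right; a bystander. Origin: centre of its underside.
- pen: Marker pen with a black cap, 17 x 127 x 18 mm, lying in front of the tester; a bystander. Origin: middle of its underside.
- screwdriver: Red-handled screwdriver, 21 x 159 x 21 mm, lying in front of the tray; a bystander. Origin: middle of its underside.
- front_shield (a point): Middle of the top edge of the fixed steel front shield, a plate across the deck 36 mm in front of the well's centre and 36 mm high over the deck; axes as the tester's. The carried cell passes above it, against the guard's tab.
- guard_axis (a point): Middle of the guard's hinge axis, straight above the well, 16 mm above the deck (70 mm above the bench); the axis runs along the tester's y.
- jar: Small white flux jar, 38 mm wide, 26 mm high, at the back; a bystander. Origin: centre of its underside.
- guard_tab (a point): Middle of the rounded front edge (6 mm thick) of the orange thumb tab, 12 mm wide (y), that stands out in front of the guard's black front edge, 44 mm from the hinge axis. Shut, it is 29 mm in front of the well's centre and 49 mm above the deck. Pushed toward the back of the tester with the side of the carried cell, its foot just over the front shield, it swings the guard open. Axes turn with the guard.

How it is judged:
By the outcome, as a careful person would: the job done as asked, in the order asked, and still so for the second after the job is handed in, with the robot touching nothing.
It also fails if it takes over 45 s, if anything falls off the work surface, if the arm or the gripper's body presses on something with over 40 N, if the wrist force passes 120 N, or if a joint passes its speed limit or range.

ROBOT

A 6-joint arm with a two-finger parallel gripper is mounted at the origin on the work surface; the furniture and walls round the work are solid. World frame = base frame: x ahead of the robot, y to its left, z up, the work surface at z = 0. Lengths are in m, angles in rad, forces in N, time in s.
With the tool pointing down it reaches from about 0.4 to 0.825 m from the base axis. Payload 7 kg.
Tool frame: the origin (TCP) lies midway between the tips of the shut fingers; the grasp point (between the pads) lies 19 mm behind it; z points along the fingers, y is the line along which they close (so a half turn about z gives the same grasp; the last joint's range is limited). The gripper opens to 88 mm and grips with 3 to 60 N. Pads are 19 mm wide; open, the fingers measure 130 mm over their backs; the gripper's body (78 mm by 193 mm) begins 47 mm behind the grasp point.
Start: joints at [-1.035, 0.359, 0.012, 0, -1.224, -0.288], TCP at [0.166, -0.654, 0.196] pointing down, gripper open.
Joint ranges: [-3.07, 3.07], [-1.43, 2.12], [-1.02, 1.25], [-3.03, 1.67], [-3.05, -0], [-3.03, 3.03]. Speed limits (rad/s): [2.39, 2.39, 3.01, 3.14, 3.14, 3.14].

INTERFACE

Orientations are given as [roll, pitch, yaw] about the fixed x, y, z axes, in that order (R = Rz(yaw) Ry(pitch) Rx(roll)).
In Python, from station import get_state, grab_frame, calibration, job_done, boxes_of, regions_of, spot_point gives the robot as it stands. The module is installed in compiled form; this text tells all that it offers.
- The arm moves only by the tool arm_command, never from a script. Its argument "commands" is a list of rows, each an object of numbers: "tx", "ty", "tz": the shift along the tool's x, y, z each as a share of 25 cm, from -1 to 1; "twist": the turn about the tool's z as a share of 180 degrees, from -1 to 1. A call has exactly 8 rows; each row is the pose to reach, as a shift and turn from the pose commanded when the call began, along the tool's axes at that moment, turning the shorter way round; what a row does not reach only later rows make up. A row lasts 1/12 s, in which the tool goes at most 41.7 mm and 7.16 degrees, less where a joint would pass 70% of its speed; a pose out of reach is approached as far as the arm can. A call with a number of a shift or a turn outside -1 to 1 is refused whole. A call with a gripper value outside its range is refused whole. "claw" is the opening, from 0 (shut) to 1 (fully open), set as the call begins (left out, the last holds). The fingers move at their own pace and stop on an object; "grip_force" is the grip in N (left out, the last holds). Time passes only in rows, so rows that repeat a pose let the fingers close, or fill a call up. It gives the time, the measured TCP pose, the force, the opening and the grip force at its end, in the units of the state.
- get_state(): the state, without advancing time (a new reading comes with each control period).
- grab_frame(name): name is "scene" or "top"; returns the picture (384x512x3 uint8, red, green, blue); there is no depth.
- calibration(name): a dict with "camera_matrix" (3x3 intrinsics, pixels), "extrinsics" (4x4, takes a point from camera to world coordinates). Camera axes: x right, y down, z forward; pixel columns grow to the right and rows downward; lengths in m; the calibration is good to about 2 mm. A picture is of the moment at which its call begins. calibration takes no time and is no camera call.
- job_done(): hands the job in; it is judged then, once.
Trained networks look in the newest picture that a camera, given by its name, has taken for a name from the list of things; names that differ only in an ending like _2 or _b are one class to them, and where a whole thing is asked for, a point or a joint stands for the part that bears it (a point fixed in the world has none). Each returns a list of dicts, best first, with "score" (0 to 1); they miss things now and then, are a little off and sometimes report something else, mostly with a low value. They report only what shows in the picture. A call takes as long as a camera call.
- boxes_of(query, camera): "rect" ([left, top, right, bottom] in pixels, round what is visible of it).
- regions_of(query, camera): "region" (384x512 bool, what is visible of it) and "rect" ([left, top, right, bottom] in pixels, round what is visible of it).
- spot_point(query, camera): "uv" ([column, row] in pixels: a listed point, or the origin of a listed thing).
The state is a dict: "t": time; "q": joint angles; "qd": joint speeds; "joint_efforts": joint torques, N m; "eef_pos": TCP position; "ee_rot": TCP orientation; "force": force on the tool from outside, world axes, zero at the start; "moment": the same for the moment, N m; "width": finger opening in m; "gripper_force": force on a finger pad.
Only numpy, scipy, OpenCV 4.12 (cv2) and the standard library are available. Lean on these libraries where they do the work, as an engineer would, in place of code of your own. Each camera call takes 0.05 s, during which the arm holds its last target. There are 200 camera calls.

## Working session

There is one attempt and no reset: what is moved stays moved. The work goes in short steps, Python scripts to look and compute and a tool call to move; the robot and the scene stay as the last step left them, time stands still between calls to the robot, and variables do not carry over. Pictures are saved under pics/ and viewed, at most 10 in all, crops included, and the job is handed in when it is done.

Besides the shell and the picture viewer there is one more tool, called after ">>>" as name(argument=value, ...) on one line, values as JSON. arm_command: Moves the arm, as the interface text tells. Shift numbers are shares of 25 cm and turn numbers shares of 180 degrees, none past 1 either way. Its arguments: {"type":"object","properties":{"commands":{"type":"array"},"claw":{"type":"number"},"grip_force":{"type":"number"}},"required":["commands"]}

```bash
mkdir -p pics
cat > h.py <<'E'
import numpy as np, cv2
from station import *
def ray(cam,uv):
    c=calibration(cam);K=np.array(c["camera_matrix"]);T=np.array(c["extrinsics"])
    d=T[:3,:3]@np.linalg.inv(K)@np.array([uv[0],uv[1],1.]);return T[:3,3],d/np.linalg.norm(d)
def atz(cam,uv,z):
    o,d=ray(cam,uv);return o+d*(z-o[2])/d[2]
def tri(r):
    A=np.zeros((3,3));b=np.zeros(3)
    for o,d in r:
        P=np.eye(3)-np.outer(d,d);A+=P;b+=P@o
    p=np.linalg.solve(A,b);return p,[round(float(np.linalg.norm((np.eye(3)-np.outer(d,d))@(p-o)))*1000,1) for o,d in r]
E
python3 - <<'E'
from h import *
np.set_printoptions(precision=4,suppress=True)
s=get_state();print(s)
ims=[grab_frame(c) for c in("scene","top")]
for i,c in zip(ims,("scene","top")):
    cv2.imwrite(f"pics/{c}0.png",i[:,:,::-1])
    print(c,np.array(calibration(c)["extrinsics"])[:3,3])
for q in ["cell_top","cell_blue","cell_green","cell_grey","tray","tester","well","front_shield","guard_axis","guard_tab"]:
    R=[]
    for c in("scene","top"):
        r=spot_point(q,c)
        if r: R.append(ray(c,r[0]["uv"]));print(q,c,np.round(r[0]["uv"],1),round(r[0]["score"],2))
    if len(R)==2: print("   ",*tri(R))
E
```

```text
{'t': 0.0, 'q': array([-1.0349,  0.3594,  0.0111, -0.0003, -1.2241, -0.2881]), 'qd': array([ 0.0008,  0.0013,  0.0004,  0.0019,  0.0004, -0.0009]), 'joint_efforts': array([  0.0009, -58.2719,  29.307 ,   6.9973,   0.0071,  -0.0002]), 'eef_pos': array([ 0.1654, -0.6539,  0.1947]), 'ee_rot': array([ 3.1399, -0.0002, -2.8939]), 'force': array([-0.8439,  0.6981, -0.0082]), 'moment': array([ 0.0242, -0.0322, -0.0321]), 'gripper_force': 0.0, 'width': 0.08792923744661173}
scene [-0.043   0.5819  0.9363]
top [ 0.4001 -0.115   1.021 ]
cell_top scene [291.  161.7] 0.62
cell_top top [322.4 174. ] 0.37
    [ 0.4842 -0.3187  0.086 ] [0.1, 0.1]
cell_blue scene [292.1 180.1] 0.46
cell_blue top [294.3 135.1] 0.63
    [ 0.5285 -0.278   0.0396] [66.7, 66.7]
cell_green scene [221.  249.6] 0.67
cell_green top [331.9 172.7] 0.59
    [ 0.6156 -0.3343 -0.361 ] [144.2, 144.2]
cell_grey scene [298.1 173. ] 0.63
cell_grey top [302.4 179.2] 0.38
    [ 0.4543 -0.2767  0.0877] [17.8, 17.8]
tray scene [286.9 181.7] 0.79
tray top [317.4 173.9] 0.92
    [ 0.4938 -0.3227 -0.0016] [2.2, 2.2]
tester scene [223.9 245.9] 0.57
tester top [201. 177.] 0.66
    [ 0.4801 -0.0011  0.0083] [5.2, 5.2]
well scene [225.  233.1] 0.97
well top [196. 173.] 0.9
    [0.48   0.0019 0.0632] [2.0, 2.0]
front_shield scene [235. 229.] 0.89
front_shield top [141.2 178.2] 0.72
    [0.422  0.0848 0.2031] [38.4, 38.4]
guard_axis top [195.8 173.8] 0.88
guard_tab scene [235.8 225.1] 0.96
guard_tab top [198.8 182.5] 0.77
    [ 0.4533 -0.0103  0.1   ] [2.3, 2.3]
```

Run:
```python
import cv2,numpy as np
a=cv2.imread("pics/scene0.png")[120:290,170:340];b=cv2.imread("pics/top0.png")[90:260,160:360]
a=cv2.resize(a,(510,510),interpolation=2)
cv2.imwrite("pics/c1.png",a);cv2.imwrite("pics/c2.png",cv2.resize(b,None,fx=3.5,fy=3.5,interpolation=2))
```

```text
(no output)
```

View pics/c1.png

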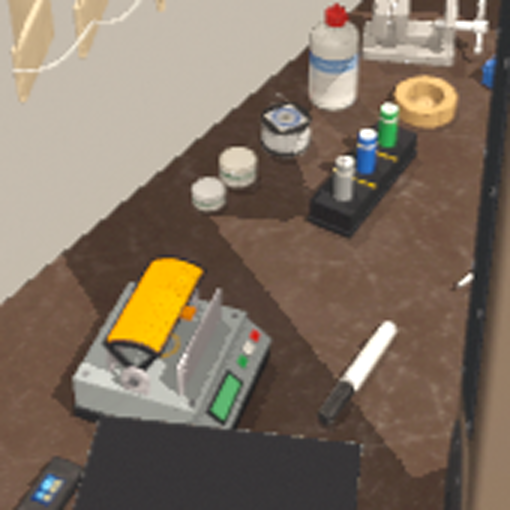

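View pics/c2.png

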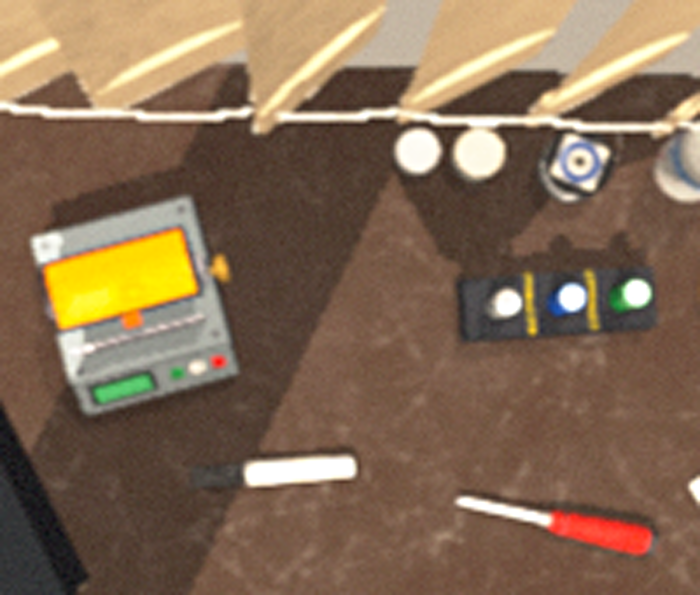

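View pics/scene0.png

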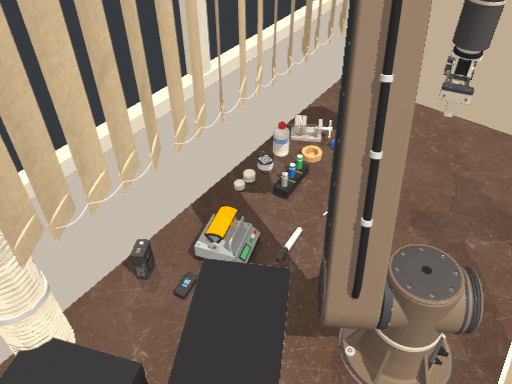

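The blue cell is in the middle tray hole, at about top (323,175) and scene (292,165). The grey and green cells stand on either side of it along y. The tester is yawed about +15°, with the guard shut and its tab at top (198,182). Next I refine these numbers.

```bash
cat > m.py <<'E'
from h import *
from scipy.optimize import least_squares
np.set_printoptions(precision=4,suppress=True)
def proj(cam,p):
    c=calibration(cam);T=np.linalg.inv(np.array(c["extrinsics"]));q=np.array(c["camera_matrix"])@(T[:3,:3]@p+T[:3,3]);return q[:2]/q[2]
ims={c:cv2.cvtColor(grab_frame(c),cv2.COLOR_RGB2HSV) for c in("scene","top")}
P={"well":(0,0,.054),"guard_tab":(-.029,0,.103),"front_shield":(-.036,0,.09),"guard_axis":(0,0,.07),"tester":(0,0,0)}
obs=[]
for q in P:
    for c in ims:
        r=spot_point(q,c)
        if r and r[0]["score"]>.5: obs.append((c,np.array(r[0]["uv"]),P[q],q))
r=regions_of("tester","top")[0]["region"]
for n,m,z in(("tester",r,.054),("tray",regions_of("tray","top")[0]["region"],.03),("guard",cv2.inRange(ims["top"],(15,150,120),(32,255,255))>0,.1)):
    cs=max(cv2.findContours(m.astype(np.uint8),0,1)[0],key=cv2.contourArea)
    w=np.array([atz("top",p,z)[:2] for p in cs[:,0]],np.float32)
    print(n,cv2.minAreaRect(w))
def f(v):
    X,Y,a=v;R=np.array([[np.cos(a),-np.sin(a)],[np.sin(a),np.cos(a)]]);o=[]
    for c,uv,p,q in obs: o+=list(proj(c,np.r_[R@p[:2]+[X,Y],p[2]])-uv)
    return np.array(o)
s=least_squares(f,[.48,0,.26],loss="soft_l1");print("tester",s.x)
for o,e in zip(obs,f(s.x).reshape(-1,2)):print(o[3],o[0],e.round(1))
R=[]
for c,im in ims.items():
    m=cv2.inRange(im,(105,120,60),(125,255,255))
    b={"scene":(270,150,310,190),"top":(300,150,345,200)}[c]
    k=np.zeros_like(m);k[b[1]:b[3],b[0]:b[2]]=1
    v,u=np.nonzero(m*k);print(c,"blue px",len(u),u.mean(),v.mean(),u.min(),u.max(),v.min(),v.max())
    r=spot_point("cell_top",c)
    for x in r[:3]:print("  top",x["uv"],x["score"],atz(c,x["uv"],.073))
    for x in regions_of("cell_blue",c)[:2]:print("  box",x["rect"],x["score"])
E
python3 m.py
```

```text
tester ((0.47348180413246155, -0.0074143558740615845), (0.1377960741519928, 0.13458120822906494), 16.12778091430664)
tray ((0.4816801846027374, -0.32229381799697876), (0.051672570407390594, 0.15438508987426758), 6.226150989532471)
guard ((0.48312240839004517, 0.002636965364217758), (0.05545484274625778, 0.1021457388997078), 16.712717056274414)
tester [0.4848 0.0061 0.4726]
well scene [-3.1  1.9]
well top [ 1.7 -1. ]
guard_tab scene [-0.4 -1. ]
guard_tab top [ 0.  -0.5]
front_shield scene [ 2.  -1.8]
front_shield top [-122.     7.2]
guard_axis scene [-1.  3.]
guard_axis top [57.7 41.7]
tester scene [ 1.1 -0.9]
tester top [-1.9 -0.3]
scene blue px 53 291.58490566037733 172.47169811320754 289 295 166 177
  top [291.6, 163.8] 0.43 [ 0.4856 -0.3251  0.073 ]
  box [289.8, 160.8, 293.1, 178.9] 0.44
top blue px 26 318.11538461538464 176.80769230769232 316 321 172 180
  top [318.7, 175.4] 0.44 [ 0.4815 -0.3121  0.073 ]
  top [196.6, 182.4] 0.44 [ 0.4569 -0.0003  0.073 ]
  box [315.5, 172.1, 327.4, 180.1] 0.5
```

```bash
cat > m2.py <<'E'
from h import *
from scipy.optimize import least_squares
np.set_printoptions(precision=4,suppress=True)
def proj(cam,p):
    c=calibration(cam);T=np.linalg.inv(np.array(c["extrinsics"]));q=np.array(c["camera_matrix"])@(T[:3,:3]@p+T[:3,3]);return q[:2]/q[2]
P={"well":(0,0,.054),"guard_tab":(-.029,0,.103),"front_shield":(-.036,0,.09),"guard_axis":(0,0,.07),"tester":(0,0,0)}
obs=[];tops={"scene":[],"top":[]}
for k in range(3):
  for c in("scene","top"):
    im=grab_frame(c)
    for q in P:
        r=spot_point(q,c)
        if r and r[0]["score"]>.5: obs.append((c,np.array(r[0]["uv"]),P[q],q))
    tops[c]+= [x["uv"] for x in spot_point("cell_top",c)[:1]]
a=.287;R=np.array([[np.cos(a),-np.sin(a)],[np.sin(a),np.cos(a)]])
def f(v):
    return np.array([proj(c,np.r_[R@p[:2]+v,p[2]])-uv for c,uv,p,q in obs]).ravel()
s=least_squares(f,[.48,0],loss="cauchy");print("tester",s.x)
for o,e in zip(obs,f(s.x).reshape(-1,2)):print(o[3],o[0],e.round(1))
print(tops);print("view top",atz("top",(323.4,174.9),.073),atz("scene",(292.3,163.7),.073),tri([ray("top",(323.4,174.9)),ray("scene",(292.3,163.7))]))
h=(grab_frame("top"))[160:190,305:345]; m=(h.min(2)>185).astype(np.uint8)
n,l,st,ce=cv2.connectedComponentsWithStats(m)
for i in range(1,n):
    if st[i,4]>4: print(st[i,4],ce[i]+[305,160],atz("top",ce[i]+[305,160],.071))
E
python3 m2.py
```

```text
tester [ 0.486 -0.001]
well scene [0.4 0.7]
guard_tab scene [-2.6 -1.6]
front_shield scene [-0.4 -0.4]
guard_axis scene [2.5 0.5]
tester scene [4.1 0. ]
well top [ 0.6 -0.2]
guard_tab top [-0.6  0.6]
front_shield top [-0.4  2.5]
guard_axis top [-0.6 -1.1]
tester top [ 2.6 -1.8]
well scene [-2.9 -1.1]
guard_tab scene [-3.6 -0.2]
front_shield scene [2.2 0.6]
guard_axis scene [1.2 2.7]
tester scene [1.4 1.2]
well top [ 3.  -1.9]
guard_tab top [-1.2  0. ]
front_shield top [-0.3  3.4]
guard_axis top [ 0.5 -2.1]
tester top [-0.2 -2.7]
well scene [-2.  -5.3]
guard_tab scene [-4.4  0.5]
front_shield scene [ 1.3 -0.3]
guard_axis scene [2.4 1.2]
tester scene [1.1 0.6]
well top [ 4.8 -0.2]
guard_tab top [-0.6 -1.4]
front_shield top [0.6 1.5]
guard_axis top [-126.8   -4.2]
tester top [ 1.3 -1.8]
{'scene': [[292.4, 163.0], [289.8, 164.0], [295.4, 177.3]], 'top': [[321.1, 171.3], [317.5, 175.4], [322.3, 174.2]]}
view top [ 0.483  -0.3242  0.073 ] [ 0.4841 -0.3267  0.073 ] (array([ 0.4826, -0.3237,  0.0758]), [0.2, 0.2])
42 [323.     174.6667] [ 0.4838 -0.3236  0.071 ]
39 [341.4103 173.    ] [ 0.4891 -0.3713  0.071 ]
22 [306.1818 176.    ] [ 0.4794 -0.2801  0.071 ]
```

```bash
cat > m3.py <<'E'
import sys
from m2h import *
v=np.array([float(x) for x in sys.argv[1:4]]);a=v[2]
R=np.array([[np.cos(a),-np.sin(a)],[np.sin(a),np.cos(a)]])
W=lambda p:np.r_[R@np.array(p[:2])+v[:2],p[2]]
D=.054;h=.049
segs=[]
box=[(-.058,.06,D),(.06,.06,D),(.06,-.06,D),(-.058,-.06,D)]
segs.append((box+box[:1],(255,0,0)))
sh=[(x,s*h,.07+z) for s in(1,-1) for x,z in((0,0.04),)]
segs.append(([(0,h,.11),(0,-h,.11)],(0,0,255)))
segs.append(([(-.036,.045,.09),(-.036,-.045,.09)],(0,255,0)))
segs.append(([(-.029,.006,.103),(-.029,-.006,.103)],(255,0,255)))
segs.append(([(.04*np.sin(t),h,.07+.04*np.cos(t)) for t in np.linspace(-.75,1.2,12)],(0,0,255)))
segs.append(([(.04*np.sin(t),-h,.07+.04*np.cos(t)) for t in np.linspace(-.75,1.2,12)],(0,0,255)))
out=[]
for c,o,S in(("scene",(190,200),7.5),("top",(165,135),7)):
    im=grab_frame(c)
    hv=cv2.cvtColor(im,cv2.COLOR_RGB2HSV);
    m=cv2.inRange(hv,(6,170,120),(16,255,255));vv,uu=np.nonzero(m);k=(uu>180)&(uu<250)&(vv>160)&(vv<250);print(c,"orange",k.sum(),uu[k].mean(),vv[k].mean(),"model",proj(c,W((-.026,0,.101))))
    cr=cv2.resize(im[o[1]:o[1]+75,o[0]:o[0]+75],None,fx=S,fy=S,interpolation=cv2.INTER_CUBIC)[:,:,::-1].copy()
    for pts,col in segs:
        q=np.array([(proj(c,W(p))-o+.5)*S for p in pts]).astype(np.int32)
        cv2.polylines(cr,[q],False,col,1)
    out.append(cv2.resize(cr,(400,400)) if 0 else cr)
    cv2.imwrite(f"pics/o_{c}_{sys.argv[4]}.png",cr)
E
cat > m2h.py <<'E'
from h import *
def proj(cam,p):
    c=calibration(cam);T=np.linalg.inv(np.array(c["extrinsics"]));q=np.array(c["camera_matrix"])@(T[:3,:3]@p+T[:3,3]);return q[:2]/q[2]
E
python3 m3.py .484 .001 .287 1
```

```text
scene orange 14 222.5 226.21428571428572 model [232.0826897  224.63603157]
top orange 33 197.84848484848484 175.3939393939394 model [197.71021498 180.88523957]
```

View pics/o_scene_1.png

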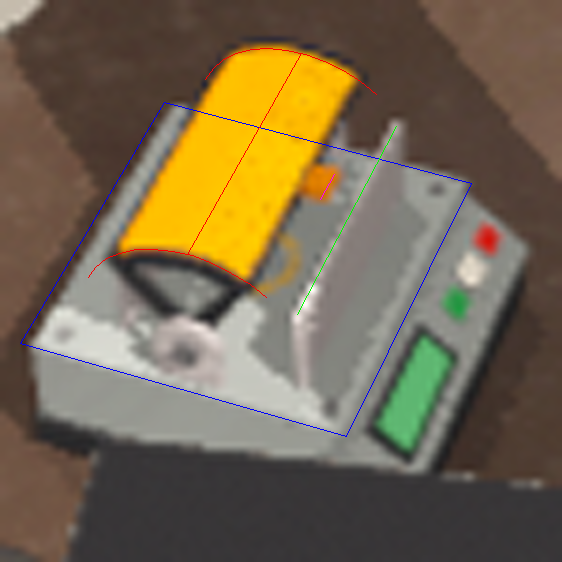

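View pics/o_top_1.png

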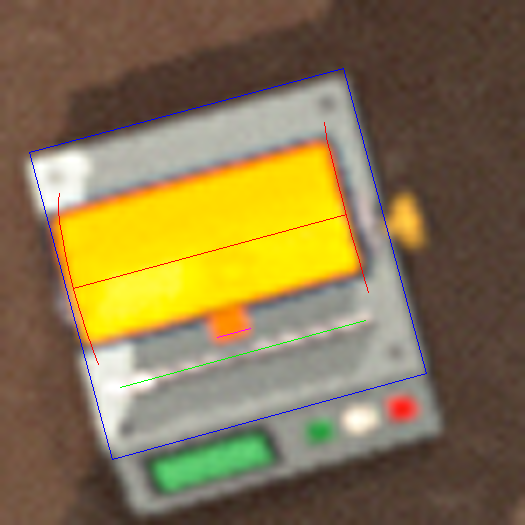

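The wireframe overlay matches in both views to within about 2 mm. That puts the tester at (0.484, 0.001) with yaw 0.287, and the cell at (0.483, -0.324). I'll move over the cell with a diagonal grasp that stays clear of its neighbours and the bottle.

```bash
cat > go.py <<'E'
import sys
from h import *
x,y,z,yd=map(float,sys.argv[1:5])
s=get_state();p=s["eef_pos"];r=s["ee_rot"];w=r[2]
ex=np.array([np.cos(w),np.sin(w)]);ey=np.array([np.sin(w),-np.cos(w)])
d=np.array([x,y])-p[:2];t=-(np.radians(yd)-w+np.pi)%(2*np.pi);t=t-2*np.pi if t>np.pi else t
t=-((np.radians(yd)-w+np.pi)%(2*np.pi)-np.pi)
print("t %.2f"%s["t"],p.round(4),np.degrees(r).round(2),"F",s["force"].round(2),"w %.4f g %.1f"%(s["width"],s["gripper_force"]))
print("tx %.4f ty %.4f tz %.4f twist %.4f"%(d@ex/.25,d@ey/.25,(p[2]-z)/.25,t/np.pi))
E
python3 go.py .483 -.324 .15 120
```

```text
t 4.25 [ 0.1656 -0.6544  0.1957] [-180.     0.  -165.8] F [-0.17  0.5   0.04] w 0.0878 g 0.0
tx -1.5551 ty 0.9696 tz 0.1827 twist 0.4122
```

>>> arm_command(commands=[{"tx": -1,"ty": 0.62,"tz": 0,"twist": 0.41},{"tx": -1,"ty": 0.62,"tz": 0,"twist": 0.41},{"tx": -1,"ty": 0.62,"tz": 0,"twist": 0.41},{"tx": -1,"ty": 0.62,"tz": 0,"twist": 0.41},{"tx": -1,"ty": 0.62,"tz": 0,"twist": 0.41},{"tx": -1,"ty": 0.62,"tz": 0,"twist": 0.41},{"tx": -1,"ty": 0.62,"tz": 0,"twist": 0.41},{"tx": -1,"ty": 0.62,"tz": 0,"twist": 0.41}], claw=0.5, grip_force=25)

```text
t: 4.92
eef_pos: [0.3721, -0.4403, 0.196]
ee_rot: [3.141, 0.001, 2.44]
force: [-1.6, -0.2, -0.7]
width: 0.0447
gripper_force: 0.0
```

```bash
python3 go.py .483 -.324 .13 120
```

```text
t 4.92 [ 0.3721 -0.4403  0.196 ] [1.7997e+02 5.0000e-02 1.3980e+02] F [-1.58 -0.16 -0.75] w 0.0447 g 0.0
tx -0.0385 ty 0.6417 tz 0.2641 twist 0.1100
```

>>> arm_command(commands=[{"tx": -0.038,"ty": 0.642,"tz": 0.264,"twist": 0.11},{"tx": -0.038,"ty": 0.642,"tz": 0.264,"twist": 0.11},{"tx": -0.038,"ty": 0.642,"tz": 0.264,"twist": 0.11},{"tx": -0.038,"ty": 0.642,"tz": 0.264,"twist": 0.11},{"tx": -0.038,"ty": 0.642,"tz": 0.264,"twist": 0.11},{"tx": -0.038,"ty": 0.642,"tz": 0.264,"twist": 0.11},{"tx": -0.038,"ty": 0.642,"tz": 0.264,"twist": 0.11},{"tx": -0.038,"ty": 0.642,"tz": 0.264,"twist": 0.11}])

```text
t: 5.58
eef_pos: [0.4802, -0.3264, 0.1302]
ee_rot: [3.141, 0.001, 2.098]
force: [-0.4, 0.8, 1.7]
width: 0.0437
gripper_force: 0.0
```

```bash
python3 go.py .483 -.324 .045 120; python3 -c "
from m2h import *
for c in('scene','top'): cv2.imwrite(f'pics/g_{c}.png',grab_frame(c)[:,:,::-1])
s=get_state();print(s['eef_pos'],[proj(c,s['eef_pos']) for c in('scene','top')])
a=cv2.imread('pics/g_scene.png')[125:215,250:340];b=cv2.imread('pics/g_top.png')[125:215,275:365]
cv2.imwrite('pics/g.png',cv2.resize(np.hstack([a,b]),None,fx=4.4,fy=4.4,interpolation=2))"
```

```text
t 5.58 [ 0.4802 -0.3264  0.1302] [1.7999e+02 3.0000e-02 1.2023e+02] F [-0.38  0.76  1.73] w 0.0437 g 0.0
tx 0.0027 ty 0.0147 tz 0.3406 twist 0.0013
[ 0.47989711 -0.32686775  0.13034325] [array([294.65510832, 148.97894952]), array([329.70875645, 174.25990847])]
```

View pics/g.png

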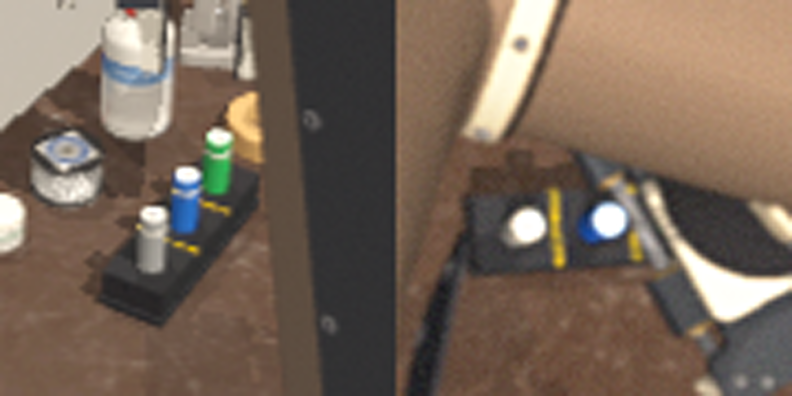

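```bash
python3 -c "
from m2h import *
print(proj('scene',np.array([.1656,-.6544,.1957])),proj('top',np.array([.1656,-.6544,.1957])))
for z in(.13,.2,.25,.3):print(z,proj('scene',np.array([.48,-.3265,z])),proj('top',np.array([.48,-.3265,z])))"
```

```text
[445.81750577 115.17666623] [481.34110598 315.6034509 ]
0.13 [294.5499665  149.12262888] [329.52437076 174.22613713]
0.2 [296.04170524 129.25538477] [336.95316121 171.58029672]
0.25 [297.17819168 114.11945464] [343.07446656 169.40013062]
0.3 [298.37954834  98.11957124] [350.03285378 166.92182918]
```

View pics/g_scene.png

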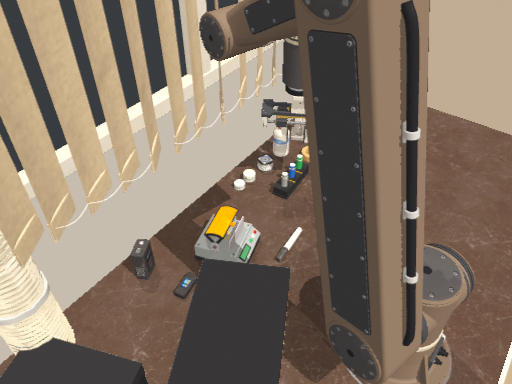

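>>> arm_command(commands=[{"tx": 0.002,"ty": 0.014,"tz": 0.06},{"tx": 0.002,"ty": 0.014,"tz": 0.12},{"tx": 0.002,"ty": 0.014,"tz": 0.18},{"tx": 0.002,"ty": 0.014,"tz": 0.24},{"tx": 0.002,"ty": 0.014,"tz": 0.29},{"tx": 0.002,"ty": 0.014,"tz": 0.34},{"tx": 0.002,"ty": 0.014,"tz": 0.34},{"tx": 0.002,"ty": 0.014,"tz": 0.34}])

```text
invalid input
```

```bash
python3 go.py .483 -.324 .045 120
```

```text
t 5.68 [ 0.4799 -0.3269  0.1303] [1.7997e+02 5.0000e-02 1.2015e+02] F [-0.12 -0.48 -0.26] w 0.0437 g 0.0
tx 0.0037 ty 0.0165 tz 0.3414 twist 0.0009
```

Every row needs all four numbers.

>>> arm_command(commands=[{"tx": 0.003,"ty": 0.016,"tz": 0.06,"twist": 0},{"tx": 0.003,"ty": 0.016,"tz": 0.12,"twist": 0},{"tx": 0.003,"ty": 0.016,"tz": 0.18,"twist": 0},{"tx": 0.003,"ty": 0.016,"tz": 0.24,"twist": 0},{"tx": 0.003,"ty": 0.016,"tz": 0.29,"twist": 0},{"tx": 0.003,"ty": 0.016,"tz": 0.34,"twist": 0},{"tx": 0.003,"ty": 0.016,"tz": 0.34,"twist": 0},{"tx": 0.003,"ty": 0.016,"tz": 0.34,"twist": 0}])

```text
t: 6.35
eef_pos: [0.4826, -0.324, 0.0448]
ee_rot: [-3.141, -0.0, 2.097]
force: [0.4, -0.3, 0.4]
width: 0.0441
gripper_force: 0.0
```

>>> arm_command(commands=[{"tx": 0,"ty": 0,"tz": 0,"twist": 0},{"tx": 0,"ty": 0,"tz": 0,"twist": 0},{"tx": 0,"ty": 0,"tz": 0,"twist": 0},{"tx": 0,"ty": 0,"tz": 0,"twist": 0},{"tx": 0,"ty": 0,"tz": 0,"twist": 0},{"tx": 0,"ty": 0,"tz": 0,"twist": 0},{"tx": 0,"ty": 0,"tz": 0,"twist": 0},{"tx": 0,"ty": 0,"tz": 0,"twist": 0}], claw=0, grip_force=25)

```text
t: 7.02
eef_pos: [0.4834, -0.3232, 0.0447]
ee_rot: [3.142, 0.0, 2.098]
force: [0.3, -0.2, 0.1]
width: 0.001
gripper_force: 0.0
```

```bash
python3 go.py .483 -.324 .045 120
```

```text
t 7.02 [ 0.4834 -0.3232  0.0447] [180.     0.   120.23] F [ 0.35 -0.21  0.08] w 0.0010 g 0.0
tx -0.0021 ty -0.0030 tz -0.0013 twist 0.0013
```

```bash
python3 -c "
from m2h import *
for c in('scene','top'): cv2.imwrite(f'pics/k_{c}.png',grab_frame(c)[:,:,::-1])
a=cv2.imread('pics/k_scene.png')[125:215,240:330];b=cv2.imread('pics/k_top.png')[125:215,275:365]
cv2.imwrite('pics/k.png',cv2.resize(np.hstack([a,b]),None,fx=4.4,fy=4.4,interpolation=2))
p=get_state()['eef_pos'];print([proj(c,p) for c in('scene','top')])"
```

```text
[array([291.34929492, 171.62248316]), array([320.66119155, 175.65317125])]
```

View pics/k.png

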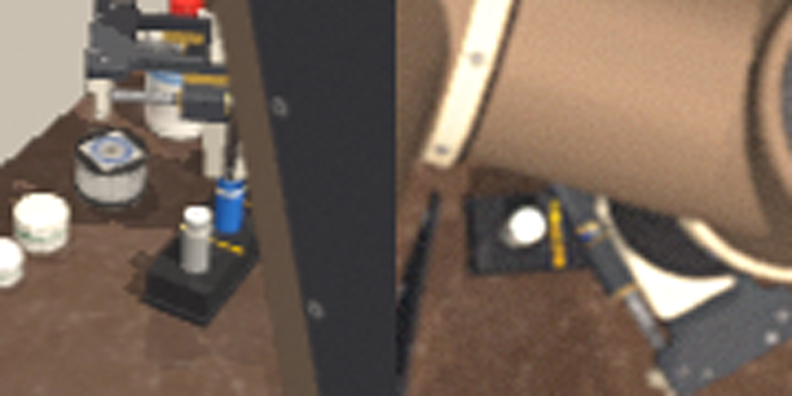

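```bash
python3 -c "
from m2h import *
s=get_state();print(s['t'],s['width'],s['gripper_force'],s['eef_pos'],s['force'])
grab_frame('scene')
print([(x['rect'],round(x['score'],2)) for x in boxes_of('cell_blue','scene')])
u=np.array([np.cos(np.radians(30.2)),np.sin(np.radians(30.2)),0]);p=s['eef_pos']
for d in(0,10,20,32):print(d,proj('scene',p+u*d/1000),proj('scene',p-u*d/1000))
print(proj('scene',np.array([.483,-.324,.073])),proj('scene',np.array([.483,-.324,.03])))
cr=cv2.imread('pics/k_scene.png')[150:185,270:305]
cv2.imwrite('pics/k2.png',cv2.resize(cr,None,fx=16,fy=16,interpolation=cv2.INTER_NEAREST))"
```

```text
7.1167 0.0005720198567710923 0.0 [ 0.48335531 -0.32318961  0.04463443] [ 0.0566923   0.650056   -0.07019376]
[([290.2, 164.9, 296.9, 179.3], 0.6), ([204.9, 203.3, 235.2, 240.1], 0.3)]
0 [291.34929492 171.62248316] [291.34929492 171.62248316]
10 [288.05407988 171.39559263] [294.64748578 171.84957858]
20 [284.76183664 171.16890672] [297.9486565  172.07687919]
32 [280.81506187 170.89715334] [301.91400046 172.34991114]
[292.11623575 164.31322256] [291.32854989 175.17008771]
```

View pics/k2.png

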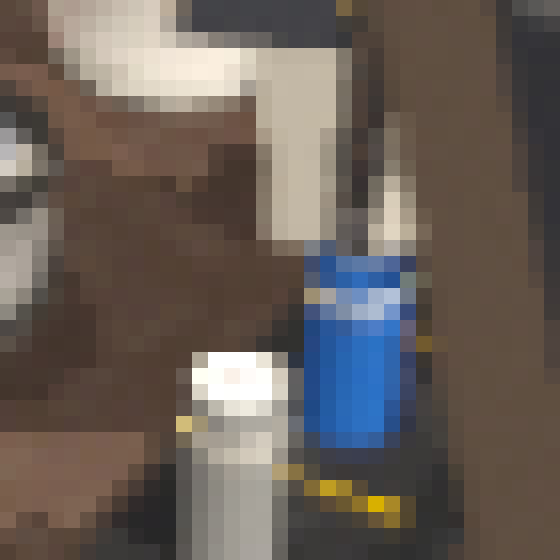

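The gripper closed on nothing: in the picture the shut tips end at scene row 165, level with the cell's top, while the reported TCP projects to row 171.6. The tips look 25–30 mm higher than reported. I'll test that safely by opening, going down 10 mm (reported height still above the tray) and closing lightly.

>>> arm_command(commands=[{"tx": 0,"ty": 0,"tz": 0,"twist": 0},{"tx": 0,"ty": 0,"tz": 0,"twist": 0},{"tx": 0,"ty": 0,"tz": 0,"twist": 0},{"tx": 0,"ty": 0,"tz": 0,"twist": 0},{"tx": 0,"ty": 0,"tz": 0.012,"twist": 0},{"tx": 0,"ty": 0,"tz": 0.024,"twist": 0},{"tx": 0,"ty": 0,"tz": 0.036,"twist": 0},{"tx": 0,"ty": 0,"tz": 0.04,"twist": 0}], claw=0.5)

```text
t: 7.88
eef_pos: [0.4829, -0.3231, 0.0339]
ee_rot: [-3.141, -0.001, 2.098]
force: [-0.7, -1.4, -0.9]
width: 0.0427
gripper_force: 0.0
```

>>> arm_command(commands=[{"tx": 0,"ty": 0,"tz": 0,"twist": 0},{"tx": 0,"ty": 0,"tz": 0,"twist": 0},{"tx": 0,"ty": 0,"tz": 0,"twist": 0},{"tx": 0,"ty": 0,"tz": 0,"twist": 0},{"tx": 0,"ty": 0,"tz": 0,"twist": 0},{"tx": 0,"ty": 0,"tz": 0,"twist": 0},{"tx": 0,"ty": 0,"tz": 0,"twist": 0},{"tx": 0,"ty": 0,"tz": 0,"twist": 0}], claw=0, grip_force=5)

```text
t: 8.55
eef_pos: [0.4834, -0.3233, 0.0348]
ee_rot: [3.141, 0.0, 2.098]
force: [0.6, 0.6, 0.4]
width: 0.0161
gripper_force: 5.0
```

```bash
python3 -c "
from m2h import *
im=grab_frame('scene');s=get_state();print(s['t'],s['width'],s['gripper_force'],s['eef_pos'],s['force'],s['moment'])
h=cv2.cvtColor(im,cv2.COLOR_RGB2HSV)
m=cv2.inRange(h[155:185,280:300],(105,120,60),(125,255,255))>0
for r in range(30):
    print(155+r,''.join('B' if m[r,c] else ('W' if im[155+r,280+c].min()>130 else '.') for c in range(20)))"
```

```text
8.6 0.016217340336057595 5.003576427698135 [ 0.48346238 -0.32328065  0.03478335] [-0.66770792 -0.75475092  0.61668931] [-0.09430053  0.01245396  0.00612592]
155 WWW.................
156 WWWWWWWW............
157 ...WWWWW............
158 ...WWWWW............
159 ...WWWWW............
160 ....WWWW............
161 ....WWWW............
162 ....WWWW............
163 ....WWWW...WWW......
164 ....WWWW..WWWW......
165 ....WWWW..WWWW......
166 ....WWWW.BB.........
167 .....WW..BBBBB......
168 .........WW.........
169 .........B..W.......
170 .........BBBBB......
171 .........BBBBBB.....
172 ..WWWWW.BBBBBBB.....
173 ..WWWWWW.BBBBBB.....
174 ..WWWWWW.BBBBBB.....
175 ...WWWWW.BBBBBB.....
176 ....WWWW.BBBBBB.....
177 ..WWWWWW..BBBB......
178 ...WWWWW............
179 ....WWW.............
180 ....WWW.............
181 ....WWW.............
182 ...WWWW.............
183 ...WWWW.............
184 ...WWWW.............
```

>>> arm_command(commands=[{"tx": 0,"ty": 0,"tz": 0,"twist": 0},{"tx": 0,"ty": 0,"tz": 0,"twist": 0},{"tx": 0,"ty": 0,"tz": 0,"twist": 0},{"tx": 0,"ty": 0,"tz": 0.006,"twist": 0},{"tx": 0,"ty": 0,"tz": 0.012,"twist": 0},{"tx": 0,"ty": 0,"tz": 0.018,"twist": 0},{"tx": 0,"ty": 0,"tz": 0.024,"twist": 0},{"tx": 0,"ty": 0,"tz": 0.024,"twist": 0}], claw=0.4)

```text
t: 9.27
eef_pos: [0.4831, -0.3231, 0.0282]
ee_rot: [-3.141, -0.001, 2.098]
force: [-0.3, -0.0, -0.7]
width: 0.0351
gripper_force: 0.0
```

>>> arm_command(commands=[{"tx": 0,"ty": 0,"tz": 0,"twist": 0},{"tx": 0,"ty": 0,"tz": 0,"twist": 0},{"tx": 0,"ty": 0,"tz": 0,"twist": 0},{"tx": 0,"ty": 0,"tz": 0,"twist": 0},{"tx": 0,"ty": 0,"tz": 0,"twist": 0},{"tx": 0,"ty": 0,"tz": 0,"twist": 0},{"tx": 0,"ty": 0,"tz": 0,"twist": 0},{"tx": 0,"ty": 0,"tz": 0,"twist": 0}], claw=0, grip_force=5)

```text
t: 9.93
eef_pos: [0.4834, -0.3232, 0.0287]
ee_rot: [3.142, 0.0, 2.098]
force: [0.2, 0.6, 0.3]
width: 0.0163
gripper_force: 5.0
```

```bash
python3 -c "
from m2h import *
im=grab_frame('scene');cv2.imwrite('pics/n.png',im[:,:,::-1]);s=get_state();print(s['t'],s['width'],s['gripper_force'],s['eef_pos'],s['force'],s['moment'])
cv2.imwrite('pics/n2.png',cv2.resize(np.hstack([cv2.imread(f'pics/{k}.png')[145:190,268:303] for k in('scene0','n')]),None,fx=11,fy=11,interpolation=cv2.INTER_NEAREST))"
```

```text
9.9833 0.016378884707644144 4.990258812904358 [ 0.48337686 -0.32325307  0.02868569] [-1.04886825 -0.71294539 -0.27487318] [-0.09541159 -0.01440417  0.00978809]
```

View pics/n2.png

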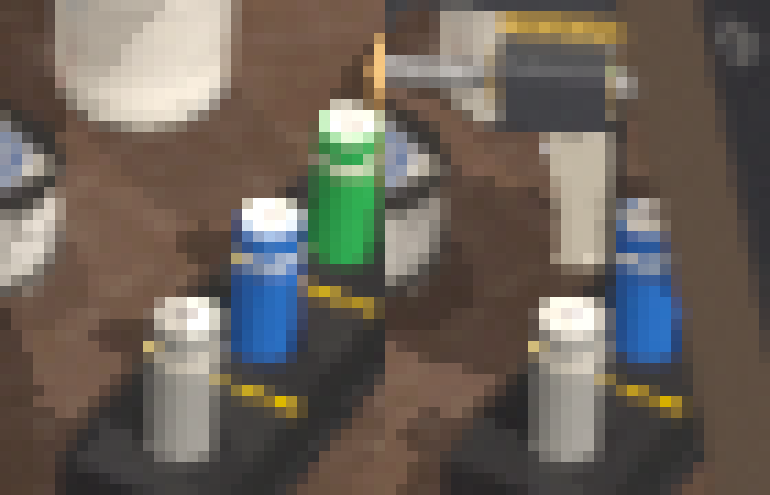

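The picture shows the tips really end about 17 mm below the cell's top, so the physical tips sit roughly 27 mm above the reported TCP. The grasp is centred and its depth is good. The foot is at TCP z − 0.0207 in any case. I'll grip firmly and lift.

>>> arm_command(commands=[{"tx": 0,"ty": 0,"tz": 0,"twist": 0},{"tx": 0,"ty": 0,"tz": 0,"twist": 0},{"tx": 0,"ty": 0,"tz": -0.05,"twist": 0},{"tx": 0,"ty": 0,"tz": -0.15,"twist": 0},{"tx": 0,"ty": 0,"tz": -0.25,"twist": 0},{"tx": 0,"ty": 0,"tz": -0.35,"twist": 0},{"tx": 0,"ty": 0,"tz": -0.44,"twist": 0},{"tx": 0,"ty": 0,"tz": -0.48,"twist": 0}], claw=0, grip_force=30)

```text
t: 10.65
eef_pos: [0.4846, -0.3239, 0.152]
ee_rot: [3.139, 0.003, 2.099]
force: [0.9, 0.1, -0.9]
width: 0.0153
gripper_force: 30.0
```

```bash
python3 go.py .4265 -.0155 .147 196.4
```

```text
t 10.65 [ 0.4846 -0.3239  0.152 ] [179.86   0.19 120.24] F [ 0.9   0.07 -0.85] w 0.0153 g 30.0
tx 1.1827 ty 0.4203 tz 0.0199 twist -0.4231
```

>>> arm_command(commands=[{"tx": 0.12,"ty": 0.04,"tz": 0,"twist": -0.04},{"tx": 0.24,"ty": 0.08,"tz": 0,"twist": -0.08},{"tx": 0.38,"ty": 0.13,"tz": 0,"twist": -0.12},{"tx": 0.52,"ty": 0.18,"tz": 0,"twist": -0.16},{"tx": 0.66,"ty": 0.23,"tz": 0,"twist": -0.2},{"tx": 0.78,"ty": 0.28,"tz": 0,"twist": -0.23},{"tx": 0.86,"ty": 0.31,"tz": 0,"twist": -0.26},{"tx": 0.9,"ty": 0.33,"tz": 0,"twist": -0.28}])

```text
t: 11.32
eef_pos: [0.4404, -0.0852, 0.1484]
ee_rot: [3.141, -0.0, 2.985]
force: [0.9, 0.0, -1.3]
width: 0.0153
gripper_force: 30.0
```

```bash
python3 go.py .4265 -.0155 .147 196.4
```

```text
t 11.32 [ 0.4404 -0.0852  0.1484] [ 1.7997e+02 -1.0000e-02  1.7101e+02] F [ 0.88  0.05 -1.35] w 0.0153 g 30.0
tx 0.0984 ty 0.2666 tz 0.0056 twist -0.1410
```

>>> arm_command(commands=[{"tx": 0.02,"ty": 0.05,"tz": 0,"twist": -0.035},{"tx": 0.04,"ty": 0.11,"tz": 0,"twist": -0.07},{"tx": 0.06,"ty": 0.17,"tz": 0,"twist": -0.105},{"tx": 0.08,"ty": 0.22,"tz": 0,"twist": -0.14},{"tx": 0.098,"ty": 0.26,"tz": 0,"twist": -0.141},{"tx": 0.098,"ty": 0.266,"tz": 0,"twist": -0.141},{"tx": 0.098,"ty": 0.266,"tz": 0,"twist": -0.141},{"tx": 0.098,"ty": 0.266,"tz": 0,"twist": -0.141}])

```text
t: 11.98
eef_pos: [0.428, -0.0178, 0.1484]
ee_rot: [-3.142, -0.0, -2.863]
force: [-0.2, 0.7, 0.0]
width: 0.0156
gripper_force: 30.0
```

```bash
cat > det.py <<'E'
from m2h import *
s=get_state();p=s["eef_pos"]
for c in("scene","top"):
    im=grab_frame(c);cv2.imwrite(f"pics/d_{c}_{s['t']:.1f}.png",im[:,:,::-1]);h=cv2.cvtColor(im,cv2.COLOR_RGB2HSV)
    m=cv2.inRange(h,(105,120,50),(125,255,255))
    n,l,st,ce=cv2.connectedComponentsWithStats(m)
    q=proj(c,p+[0,0,.008])
    for i in range(1,n):
        if st[i,4]>12 and np.hypot(*(ce[i]-q))<35:print(c,st[i],ce[i].round(1))
    for z in(-.0207,.0,.0443):print("  model z%+.3f"%z,proj(c,p+[0,0,z]).round(1))
E
python3 det.py; python3 go.py .4265 -.0155 .1137 196.4
```

```text
scene [241 213   7   9  51] [244.1 217.4]
  model z-0.021 [244.6 219.9]
  model z+0.000 [244.4 214.1]
  model z+0.044 [244.1 201. ]
  model z-0.021 [200.9 193.2]
  model z+0.000 [199.9 192.9]
  model z+0.044 [197.7 192.3]
t 12.08 [ 0.428  -0.0181  0.1485] [-1.8000e+02 -2.0000e-02 -1.6405e+02] F [-0.56 -0.37 -0.95] w 0.0156 g 30.0
tx 0.0030 ty 0.0117 tz 0.1391 twist -0.0025
```

>>> arm_command(commands=[{"tx": 0.003,"ty": 0.012,"tz": 0.03,"twist": -0.0025},{"tx": 0.003,"ty": 0.012,"tz": 0.06,"twist": -0.0025},{"tx": 0.003,"ty": 0.012,"tz": 0.09,"twist": -0.0025},{"tx": 0.003,"ty": 0.012,"tz": 0.11,"twist": -0.0025},{"tx": 0.003,"ty": 0.012,"tz": 0.13,"twist": -0.0025},{"tx": 0.003,"ty": 0.012,"tz": 0.139,"twist": -0.0025},{"tx": 0.003,"ty": 0.012,"tz": 0.139,"twist": -0.0025},{"tx": 0.003,"ty": 0.012,"tz": 0.139,"twist": -0.0025}])

```text
t: 12.75
eef_pos: [0.4266, -0.015, 0.1139]
ee_rot: [-3.141, -0.0, -2.854]
force: [0.3, -0.4, -0.1]
width: 0.0154
gripper_force: 30.0
```

>>> arm_command(commands=[{"tx": -0.01,"ty": 0,"tz": 0,"twist": 0},{"tx": -0.025,"ty": 0,"tz": 0,"twist": 0},{"tx": -0.04,"ty": 0,"tz": 0,"twist": 0},{"tx": -0.055,"ty": 0,"tz": 0,"twist": 0},{"tx": -0.07,"ty": 0,"tz": 0,"twist": 0},{"tx": -0.085,"ty": 0,"tz": 0,"twist": 0},{"tx": -0.1,"ty": 0,"tz": 0,"twist": 0},{"tx": -0.11,"ty": 0,"tz": 0,"twist": 0}])

```text
t: 13.42
eef_pos: [0.4529, -0.0073, 0.1137]
ee_rot: [-3.141, -0.001, -2.855]
force: [-1.4, -0.8, 0.6]
width: 0.0156
gripper_force: 30.0
```

```bash
python3 go.py .484 .0015 .1137 196.4;python3 det.py
```

```text
t 13.42 [ 0.4529 -0.0073  0.1137] [-1.7999e+02 -5.0000e-02 -1.6355e+02] F [-1.43 -0.8   0.61] w 0.0156 g 30.0
tx -0.1291 ty -0.0015 tz 0.0001 twist 0.0003
scene [231 218   7  12  45] [234.8 225. ]
  model z-0.021 [234.3 227.6]
  model z+0.000 [234.1 222. ]
  model z+0.044 [233.5 209.5]
  model z-0.021 [198.4 183.6]
  model z+0.000 [197.4 183.1]
  model z+0.044 [195.2 181.9]
```

>>> arm_command(commands=[{"tx": -0.015,"ty": 0,"tz": 0,"twist": 0},{"tx": -0.035,"ty": 0,"tz": 0,"twist": 0},{"tx": -0.055,"ty": 0,"tz": 0,"twist": 0},{"tx": -0.075,"ty": 0,"tz": 0,"twist": 0},{"tx": -0.095,"ty": 0,"tz": 0,"twist": 0},{"tx": -0.115,"ty": -0.001,"tz": 0,"twist": 0},{"tx": -0.129,"ty": -0.001,"tz": 0,"twist": 0},{"tx": -0.129,"ty": -0.001,"tz": 0,"twist": 0}])

```text
t: 14.18
eef_pos: [0.4843, 0.0018, 0.1135]
ee_rot: [-3.141, -0.001, -2.855]
force: [-1.6, -0.2, 0.2]
width: 0.0157
gripper_force: 30.0
```

```bash
python3 go.py .484 .0015 .0767 196.4;python3 det.py; python3 -c "
from m2h import *
for c in('scene','top'):
  im=cv2.imread(sorted(__import__('glob').glob(f'pics/d_{c}_1*.png'))[-1]);h=cv2.cvtColor(im,cv2.COLOR_BGR2HSV);m=cv2.inRange(h,(15,150,110),(32,255,255));v,u=np.nonzero(m);k=(u>180)&(u<240)&(v>150)&(v<245);print(c,k.sum(),u[k].mean(),v[k].mean())
  im=cv2.imread(f'pics/{c}0.png');h=cv2.cvtColor(im,cv2.COLOR_BGR2HSV);m=cv2.inRange(h,(15,150,110),(32,255,255));v,u=np.nonzero(m);k=(u>180)&(u<240)&(v>150)&(v<245);print(c,k.sum(),u[k].mean(),v[k].mean())
"
```

```text
t 14.18 [0.4843 0.0018 0.1135] [-1.7999e+02 -4.0000e-02 -1.6355e+02] F [-1.57 -0.21  0.16] w 0.0157 g 30.0
tx 0.0016 ty -0.0007 tz 0.1474 twist 0.0003
scene [219 212   7  15  58] [222.7 220.6]
  model z-0.021 [222.4 224.4]
  model z+0.000 [221.9 218.8]
  model z+0.044 [221.  206.2]
  model z-0.021 [195.1 170.9]
  model z+0.000 [194.  170.1]
  model z+0.044 [191.6 168.3]
scene 104 210.8653846153846 219.90384615384616
scene 565 222.270796460177 220.70973451327433
top 0 nan nan
top 699 198.3719599427754 168.89127324749643<string>:4: RuntimeWarning: Mean of empty slice.
  ret = ret.dtype.type(ret / rcount)
```

```bash
python3 -c "
from m2h import *
for k in range(3):
  grab_frame('scene')
  for q,z in(('well',.054),('front_shield',.09),('guard_tab',.112)):
    r=spot_point(q,'scene')
    if r:print(q,np.round(r[0]['uv'],1),round(r[0]['score'],2),atz('scene',r[0]['uv'],z).round(4))
print(proj('scene',np.array([.484,.0015,.054])),proj('scene',np.array([.4495,-.0087,.09])))"
```

```text
well [225.6 233.8] 0.82 [ 0.4809 -0.0042  0.054 ]
front_shield [235.4 227.8] 0.66 [ 0.4522 -0.0105  0.09  ]
guard_tab [219.3 221.2] 0.77 [0.4854 0.011  0.112 ]
well [225.  231.7] 0.66 [ 0.4867 -0.009   0.054 ]
front_shield [235.  228.2] 0.9 [ 0.4522 -0.0089  0.09  ]
guard_tab [218.6 215.9] 0.56 [ 0.4984 -0.0021  0.112 ]
well [225.2 233.3] 0.78 [ 0.4828 -0.005   0.054 ]
front_shield [236.2 229.2] 0.57 [ 0.4477 -0.008   0.09  ]
guard_tab [220.4 219.2] 0.65 [0.4875 0.0041 0.112 ]
[223.26203028 234.60530019] [235.79798397 228.70666395]
```

Guard is open (amber mass swung back), with about 1.6 N against the cell. Lowering to just over the well mouth, then feeling.

>>> arm_command(commands=[{"tx": 0.001,"ty": 0,"tz": 0.02,"twist": 0},{"tx": 0.001,"ty": 0,"tz": 0.045,"twist": 0},{"tx": 0.001,"ty": 0,"tz": 0.07,"twist": 0},{"tx": 0.001,"ty": 0,"tz": 0.095,"twist": 0},{"tx": 0.001,"ty": 0,"tz": 0.115,"twist": 0},{"tx": 0.001,"ty": 0,"tz": 0.13,"twist": 0},{"tx": 0.001,"ty": 0,"tz": 0.14,"twist": 0},{"tx": 0.001,"ty": 0,"tz": 0.14,"twist": 0}])

```text
t: 15.55
eef_pos: [0.4831, 0.0014, 0.0781]
ee_rot: [3.142, -0.002, -2.855]
force: [-1.5, -0.5, -2.3]
width: 0.0155
gripper_force: 30.0
```

>>> arm_command(commands=[{"tx": 0,"ty": 0,"tz": 0.002,"twist": 0},{"tx": 0,"ty": 0,"tz": 0.004,"twist": 0},{"tx": 0,"ty": 0,"tz": 0.006,"twist": 0},{"tx": 0,"ty": 0,"tz": 0.008,"twist": 0},{"tx": 0,"ty": 0,"tz": 0.01,"twist": 0},{"tx": 0,"ty": 0,"tz": 0.012,"twist": 0},{"tx": 0,"ty": 0,"tz": 0.012,"twist": 0},{"tx": 0,"ty": 0,"tz": 0.012,"twist": 0}])

```text
t: 16.22
eef_pos: [0.4836, 0.0016, 0.0759]
ee_rot: [3.142, 0.0, -2.855]
force: [-2.4, -1.5, 0.2]
width: 0.0154
gripper_force: 30.0
```

```bash
python3 go.py .484 .0015 .0747 196.4;python3 det.py
```

```text
t 16.22 [0.4836 0.0016 0.0759] [ 180.      0.   -163.55] F [-2.36 -1.48  0.19] w 0.0154 g 30.0
tx -0.0013 ty -0.0008 tz 0.0050 twist 0.0003
scene [220 224   6  12  44] [223.3 230.9]
  model z-0.021 [223.3 234.4]
  model z+0.000 [222.9 229. ]
  model z+0.044 [222.1 217. ]
  model z-0.021 [196.9 172.5]
  model z+0.000 [196.  171.8]
  model z+0.044 [193.7 170.1]
```

>>> arm_command(commands=[{"tx": 0,"ty": 0,"tz": 0.001,"twist": 0},{"tx": 0,"ty": 0,"tz": 0.002,"twist": 0},{"tx": 0,"ty": 0,"tz": 0.003,"twist": 0},{"tx": 0,"ty": 0,"tz": 0.004,"twist": 0},{"tx": 0,"ty": 0,"tz": 0.006,"twist": 0},{"tx": 0,"ty": 0,"tz": 0.007,"twist": 0},{"tx": 0,"ty": 0,"tz": 0.008,"twist": 0},{"tx": 0,"ty": 0,"tz": 0.008,"twist": 0}])

```text
t: 16.98
eef_pos: [0.4838, 0.0016, 0.0741]
ee_rot: [-3.141, 0.0, -2.854]
force: [-2.7, -0.9, 3.0]
width: 0.0155
gripper_force: 30.0
```

>>> arm_command(commands=[{"tx": 0,"ty": 0,"tz": 0.001,"twist": 0},{"tx": 0,"ty": 0,"tz": 0.002,"twist": 0},{"tx": 0,"ty": 0,"tz": 0.003,"twist": 0},{"tx": 0,"ty": 0,"tz": 0.004,"twist": 0},{"tx": 0,"ty": 0,"tz": 0.004,"twist": 0},{"tx": 0,"ty": 0,"tz": 0.004,"twist": 0},{"tx": 0,"ty": 0,"tz": 0.004,"twist": 0},{"tx": 0,"ty": 0,"tz": 0.004,"twist": 0}])

```text
t: 17.65
eef_pos: [0.4834, 0.0015, 0.0727]
ee_rot: [3.142, -0.001, -2.855]
force: [-1.9, 0.2, -0.9]
width: 0.0158
gripper_force: 30.0
```

>>> arm_command(commands=[{"tx": 0,"ty": 0,"tz": 0.002,"twist": 0},{"tx": 0,"ty": 0,"tz": 0.004,"twist": 0},{"tx": 0,"ty": 0,"tz": 0.006,"twist": 0},{"tx": 0,"ty": 0,"tz": 0.008,"twist": 0},{"tx": 0,"ty": 0,"tz": 0.01,"twist": 0},{"tx": 0,"ty": 0,"tz": 0.012,"twist": 0},{"tx": 0,"ty": 0,"tz": 0.012,"twist": 0},{"tx": 0,"ty": 0,"tz": 0.012,"twist": 0}])

```text
t: 18.32
eef_pos: [0.4835, 0.0015, 0.0698]
ee_rot: [-3.142, -0.0, -2.855]
force: [-2.3, -0.5, -0.5]
width: 0.0157
gripper_force: 30.0
```

>>> arm_command(commands=[{"tx": 0,"ty": 0,"tz": 0.002,"twist": 0},{"tx": 0,"ty": 0,"tz": 0.004,"twist": 0},{"tx": 0,"ty": 0,"tz": 0.006,"twist": 0},{"tx": 0,"ty": 0,"tz": 0.008,"twist": 0},{"tx": 0,"ty": 0,"tz": 0.01,"twist": 0},{"tx": 0,"ty": 0,"tz": 0.012,"twist": 0},{"tx": 0,"ty": 0,"tz": 0.012,"twist": 0},{"tx": 0,"ty": 0,"tz": 0.012,"twist": 0}])

```text
t: 18.98
eef_pos: [0.4833, 0.0015, 0.0667]
ee_rot: [3.142, -0.001, -2.855]
force: [-2.5, -0.9, -0.7]
width: 0.0161
gripper_force: 30.0
```

```bash
cat > f.py <<'E'
from m2h import *
F=[];Z=[]
for k in range(5):
    grab_frame("scene");s=get_state();F.append(s["force"]);Z.append(s["eef_pos"])
print(s["t"],np.mean(F,0).round(2),np.std(F,0).round(2),np.mean(Z,0).round(5),s["moment"].round(3))
print([(np.round(x["rect"],1),round(x["score"],2)) for x in boxes_of("cell_blue","scene")[:1]], "model top",proj("scene",np.mean(Z,0)+[0,0,.0443]).round(1))
E
python3 f.py
```

```text
19.2333 [-3.06 -0.39 -1.36] [0.58 0.38 0.6 ] [0.48332 0.0015  0.0667 ] [-0.354  1.159 -0.025]
[(array([219.8, 224.2, 228.2, 239. ]), 0.53)] model top [222.4 219.6]
```

```bash
python3 -c "
from m2h import *
im=grab_frame('scene');cv2.imwrite('pics/w.png',im[:,:,::-1])
h=cv2.cvtColor(im,cv2.COLOR_RGB2HSV)
for r in range(212,244):
    s=''
    for c in range(208,245):
        H,S,V=map(int,h[r,c]);s+='B' if 105<=H<=125 and S>110 and V>45 else 'A' if 15<=H<=32 and S>150 else 'O' if 5<=H<15 and S>170 and V>110 else 'W' if V>150 else '+' if V>90 else '.'
    print(r,s)
p=get_state()['eef_pos'];print(proj('scene',p+[0,0,-.0207]),proj('scene',np.array([.484,.0015,.054])))"
```

```text
212 .........................++++++++++++
213 ..............+AAW+.....+WW++++++++++
214 ..............AW+WA+....WWWW+++++++++
215 ..............+++++A+...+WWW+++++++++
216 ................+++A+....+WW++++++WW+
217 ................++W+......WW++++++WW+
218 .........................+WW+++++WWW+
219 ................++.+WW+.+WWWW++++WWW+
220 ...+++...+......+B..WW+WWWWWWWWWWWWW+
221 ....+............B..WWWWWWWWWWWWWWWW+
222 ...............++WWWWWWWWWWWWWWWWWWWW
223 ..............+WWWWWWWWWWWWW+++WWWWWW
224 W++..........+WWWWWWWWWWWWW+++WWWWWWW
225 WWWWW+.......WWWWWWWWWWWWWW+++WWWWWWW
226 WWWWWWWW++++WWWWWWWWWWWWWW+++WWWWWWWW
227 WWWWWWWWWWWWWWWWWBWWWWWWWW+++WWWWWWWW
228 WWWWWWWW+WWWWWWWWBWWWWWWW+++WWWWWWWWW
229 WWWWWWWW+++WWWWWBBWWWWWWW++WWWWWWWWWW
230 WWWWWWWWW++WWWWBBBWWWWWWW++WWWWWWWWWW
231 AAWWWWWWWWWWWWWWBBBWWWWW++WWWWWWWWWWW
232 AA.++WWWWWWWWWWBBBBWWWW+++WWWWWWWWWWW
233 O..+++++++WWWWWBBBBWWWW++WWWWWWWWWWWW
234 ...+++++WWWW+WBBBBBWWW+++WWWWWWWWWWWW
235 ....+WWWWWWW+BBBBBB+WW++WWWWWWWWWWWWW
236 +...+WWWWWWWWBBBBBBWW+++WWWWWWWWWWWWW
237 ++..+WWWWWWWWWBBBWWWW++WWWWWWWWWWWWWW
238 ++...WWWWWWWWWWWWWWW+++WWWWWWWWWWWWWW
239 +++..+WWWWWWWWWWWWWW++WWWWWWWWWWWWWWW
240 ++++..++WWWWWWWWWWW+++WWWWWWWWWWWWWWW
241 ++++...++WWWWWWWWW++++WWWWWWWWWWWWWWW
242 ...++++++++WWWWWWW+++W+WWWWWWWWWWWWWW
243 ...+WWWWW++++WWWW++++W+WWWWWWWWWWWWWW
[223.57979897 236.7558916 ] [223.26203028 234.60530019]
```

>>> arm_command(commands=[{"tx": 0,"ty": 0,"tz": 0.001,"twist": 0},{"tx": 0,"ty": 0,"tz": 0.002,"twist": 0},{"tx": 0,"ty": 0,"tz": 0.003,"twist": 0},{"tx": 0,"ty": 0,"tz": 0.004,"twist": 0},{"tx": 0,"ty": 0,"tz": 0.005,"twist": 0},{"tx": 0,"ty": 0,"tz": 0.006,"twist": 0},{"tx": 0,"ty": 0,"tz": 0.007,"twist": 0},{"tx": 0,"ty": 0,"tz": 0.008,"twist": 0}])

```text
t: 20.0
eef_pos: [0.4839, 0.0017, 0.0651]
ee_rot: [-3.142, 0.001, -2.854]
force: [-2.7, -0.5, 1.0]
width: 0.0157
gripper_force: 30.7
```

>>> arm_command(commands=[{"tx": 0,"ty": 0,"tz": 0.001,"twist": 0},{"tx": 0,"ty": 0,"tz": 0.002,"twist": 0},{"tx": 0,"ty": 0,"tz": 0.003,"twist": 0},{"tx": 0,"ty": 0,"tz": 0.004,"twist": 0},{"tx": 0,"ty": 0,"tz": 0.005,"twist": 0},{"tx": 0,"ty": 0,"tz": 0.006,"twist": 0},{"tx": 0,"ty": 0,"tz": 0.007,"twist": 0},{"tx": 0,"ty": 0,"tz": 0.008,"twist": 0}])

```text
t: 20.67
eef_pos: [0.4837, 0.0016, 0.0629]
ee_rot: [3.142, 0.0, -2.854]
force: [-3.2, -1.4, 1.7]
width: 0.0159
gripper_force: 30.8
```

```bash
python3 f.py; python3 -c "
from m2h import *
im=grab_frame('scene')
h=cv2.cvtColor(im,cv2.COLOR_RGB2HSV)
for r in range(225,242):
    s=''
    for c in range(214,232):
        H,S,V=map(int,h[r,c]);s+='B' if 105<=H<=125 and S>110 and V>45 else 'W' if V>150 else '+' if V>90 else '.'
    print(r,s)"
```

```text
20.9167 [-2.46 -0.71  0.79] [0.33 0.33 0.38] [0.4836  0.00158 0.06286] [-0.253  1.047  0.077]
[] model top [222.3 220.6]
225 .......+WWWWWWWWWW
226 .......+WWWWWWWWWW
227 WW+...+WWWWWWWWWWW
228 WWWWWWWWWWWBWWWWWW
229 WWWWWWWWWWWBWWWWWW
230 WW+++WWWWWBBWWWWWW
231 WWW++WWWWBBBBWWWWW
232 WWWWWWWWWWBBBWWWW+
233 WWWWWWWWWWBBBWWWW+
234 ++WWWWWWWBBBBWWW++
235 W+WWWWWWBBBBB+WW++
236 WWWWWWWBBBBBBWW+++
237 WWWWWWWWBBBWWWW++W
238 WWWWWWWWWWWWWW+++W
239 WWWWWWWWWWWWWW++WW
240 ++WWWWWWWWWWW+++WW
241 .+WWWWWWWWWW++++WW
```

>>> arm_command(commands=[{"tx": 0,"ty": 0,"tz": 0.0015,"twist": 0},{"tx": 0,"ty": 0,"tz": 0.003,"twist": 0},{"tx": 0,"ty": 0,"tz": 0.0045,"twist": 0},{"tx": 0,"ty": 0,"tz": 0.006,"twist": 0},{"tx": 0,"ty": 0,"tz": 0.0075,"twist": 0},{"tx": 0,"ty": 0,"tz": 0.009,"twist": 0},{"tx": 0,"ty": 0,"tz": 0.0105,"twist": 0},{"tx": 0,"ty": 0,"tz": 0.012,"twist": 0}])

```text
t: 21.68
eef_pos: [0.4836, 0.0016, 0.0598]
ee_rot: [-3.142, -0.0, -2.854]
force: [-2.2, -1.1, 1.3]
width: 0.016
gripper_force: 30.8
```

```bash
python3 f.py
```

```text
21.9333 [-2.74 -1.19  0.36] [0.26 0.37 0.56] [0.48356 0.00158 0.05982] [-0.353  0.998  0.059]
[(array([222.7, 229. , 227.3, 236.1]), 0.4)] model top [222.4 221.4]
```

>>> arm_command(commands=[{"tx": 0,"ty": 0,"tz": 0.0015,"twist": 0},{"tx": 0,"ty": 0,"tz": 0.003,"twist": 0},{"tx": 0,"ty": 0,"tz": 0.0045,"twist": 0},{"tx": 0,"ty": 0,"tz": 0.006,"twist": 0},{"tx": 0,"ty": 0,"tz": 0.0075,"twist": 0},{"tx": 0,"ty": 0,"tz": 0.009,"twist": 0},{"tx": 0,"ty": 0,"tz": 0.0105,"twist": 0},{"tx": 0,"ty": 0,"tz": 0.012,"twist": 0}])

```text
t: 22.65
eef_pos: [0.4836, 0.0016, 0.0569]
ee_rot: [-3.142, -0.0, -2.854]
force: [-4.0, -0.4, 1.6]
width: 0.0154
gripper_force: 30.8
```

>>> arm_command(commands=[{"tx": 0,"ty": 0,"tz": 0.001,"twist": 0},{"tx": 0,"ty": 0,"tz": 0.002,"twist": 0},{"tx": 0,"ty": 0,"tz": 0.003,"twist": 0},{"tx": 0,"ty": 0,"tz": 0.0035,"twist": 0},{"tx": 0,"ty": 0,"tz": 0.004,"twist": 0},{"tx": 0,"ty": 0,"tz": 0.0045,"twist": 0},{"tx": 0,"ty": 0,"tz": 0.005,"twist": 0},{"tx": 0,"ty": 0,"tz": 0.0055,"twist": 0}])

```text
t: 23.32
eef_pos: [0.4836, 0.0016, 0.0555]
ee_rot: [3.142, -0.0, -2.855]
force: [-3.3, -1.0, 2.0]
width: 0.0155
gripper_force: 30.8
```

>>> arm_command(commands=[{"tx": 0,"ty": 0,"tz": 0.0004,"twist": 0},{"tx": 0,"ty": 0,"tz": 0.0008,"twist": 0},{"tx": 0,"ty": 0,"tz": 0.0012,"twist": 0},{"tx": 0,"ty": 0,"tz": 0.0016,"twist": 0},{"tx": 0,"ty": 0,"tz": 0.002,"twist": 0},{"tx": 0,"ty": 0,"tz": 0.0024,"twist": 0},{"tx": 0,"ty": 0,"tz": 0.0028,"twist": 0},{"tx": 0,"ty": 0,"tz": 0.0032,"twist": 0}])

```text
t: 23.98
eef_pos: [0.4836, 0.0016, 0.0547]
ee_rot: [-3.142, -0.0, -2.854]
force: [-3.0, 0.2, 1.2]
width: 0.0153
gripper_force: 30.7
```

>>> arm_command(commands=[{"tx": 0,"ty": 0,"tz": 0.0004,"twist": 0},{"tx": 0,"ty": 0,"tz": 0.0008,"twist": 0},{"tx": 0,"ty": 0,"tz": 0.0012,"twist": 0},{"tx": 0,"ty": 0,"tz": 0.0016,"twist": 0},{"tx": 0,"ty": 0,"tz": 0.002,"twist": 0},{"tx": 0,"ty": 0,"tz": 0.0024,"twist": 0},{"tx": 0,"ty": 0,"tz": 0.0028,"twist": 0},{"tx": 0,"ty": 0,"tz": 0.0032,"twist": 0}])

```text
t: 24.65
eef_pos: [0.4837, 0.0016, 0.054]
ee_rot: [-3.142, 0.0, -2.854]
force: [-2.7, -1.8, 0.3]
width: 0.0153
gripper_force: 30.8
```

>>> arm_command(commands=[{"tx": 0,"ty": 0,"tz": 0.0005,"twist": 0},{"tx": 0,"ty": 0,"tz": 0.001,"twist": 0},{"tx": 0,"ty": 0,"tz": 0.0015,"twist": 0},{"tx": 0,"ty": 0,"tz": 0.002,"twist": 0},{"tx": 0,"ty": 0,"tz": 0.0025,"twist": 0},{"tx": 0,"ty": 0,"tz": 0.003,"twist": 0},{"tx": 0,"ty": 0,"tz": 0.0035,"twist": 0},{"tx": 0,"ty": 0,"tz": 0.004,"twist": 0}])

```text
t: 25.32
eef_pos: [0.4836, 0.0016, 0.0529]
ee_rot: [-3.142, -0.0, -2.854]
force: [-3.1, -0.7, 2.6]
width: 0.0154
gripper_force: 30.7
```

>>> arm_command(commands=[{"tx": 0,"ty": 0,"tz": 0.0005,"twist": 0},{"tx": 0,"ty": 0,"tz": 0.001,"twist": 0},{"tx": 0,"ty": 0,"tz": 0.0015,"twist": 0},{"tx": 0,"ty": 0,"tz": 0.002,"twist": 0},{"tx": 0,"ty": 0,"tz": 0.0025,"twist": 0},{"tx": 0,"ty": 0,"tz": 0.003,"twist": 0},{"tx": 0,"ty": 0,"tz": 0.0035,"twist": 0},{"tx": 0,"ty": 0,"tz": 0.004,"twist": 0}])

```text
t: 25.98
eef_pos: [0.4837, 0.0016, 0.052]
ee_rot: [3.142, 0.0, -2.854]
force: [-2.1, -2.3, 0.6]
width: 0.0156
gripper_force: 30.7
```

>>> arm_command(commands=[{"tx": 0,"ty": 0,"tz": 0.0005,"twist": 0},{"tx": 0,"ty": 0,"tz": 0.001,"twist": 0},{"tx": 0,"ty": 0,"tz": 0.0015,"twist": 0},{"tx": 0,"ty": 0,"tz": 0.002,"twist": 0},{"tx": 0,"ty": 0,"tz": 0.0025,"twist": 0},{"tx": 0,"ty": 0,"tz": 0.003,"twist": 0},{"tx": 0,"ty": 0,"tz": 0.0035,"twist": 0},{"tx": 0,"ty": 0,"tz": 0.004,"twist": 0}])

```text
t: 26.65
eef_pos: [0.4839, 0.0016, 0.0512]
ee_rot: [-3.141, 0.0, -2.854]
force: [-4.2, -0.6, 5.9]
width: 0.0156
gripper_force: 30.7
```

```bash
python3 f.py
```

```text
26.9 [-3.68 -0.54  6.42] [0.21 0.62 0.64] [0.48392 0.00165 0.05121] [-0.238  1.425  0.079]
[] model top [222.5 223.7]
```

There's a steep rise to 6.4 N with the cell standing 41.5 mm out, inside the 34–46 mm range, so it is on the stop. I'll release to about 40 mm and withdraw straight up.

>>> arm_command(commands=[{"tx": 0,"ty": 0,"tz": 0,"twist": 0},{"tx": 0,"ty": 0,"tz": 0,"twist": 0},{"tx": 0,"ty": 0,"tz": 0,"twist": 0},{"tx": 0,"ty": 0,"tz": 0,"twist": 0},{"tx": 0,"ty": 0,"tz": 0,"twist": 0},{"tx": 0,"ty": 0,"tz": 0,"twist": 0},{"tx": 0,"ty": 0,"tz": 0,"twist": 0},{"tx": 0,"ty": 0,"tz": 0,"twist": 0}], claw=0.4)

```text
t: 27.62
eef_pos: [0.4835, 0.0016, 0.0508]
ee_rot: [3.142, -0.0, -2.855]
force: [-1.1, -2.1, -1.1]
width: 0.0351
gripper_force: 1.1
```

```bash
python3 f.py
```

```text
27.8667 [-1.83 -2.27 -0.53] [0.3  0.45 0.59] [0.48354 0.00155 0.05086] [-0.647  0.578  0.042]
[(array([228.3, 225.4, 226.7, 231.9]), 0.58)] model top [222.6 223.9]
```

>>> arm_command(commands=[{"tx": 0,"ty": 0,"tz": -0.01,"twist": 0},{"tx": 0,"ty": 0,"tz": -0.03,"twist": 0},{"tx": 0,"ty": 0,"tz": -0.06,"twist": 0},{"tx": 0,"ty": 0,"tz": -0.1,"twist": 0},{"tx": 0,"ty": 0,"tz": -0.14,"twist": 0},{"tx": 0,"ty": 0,"tz": -0.18,"twist": 0},{"tx": 0,"ty": 0,"tz": -0.23,"twist": 0},{"tx": 0,"ty": 0,"tz": -0.3,"twist": 0}])

```text
t: 28.58
eef_pos: [0.4841, 0.0019, 0.1271]
ee_rot: [3.141, 0.001, -2.854]
force: [0.2, -0.2, -1.3]
width: 0.035
gripper_force: 0.0
```

>>> arm_command(commands=[{"tx": 0.02,"ty": 0,"tz": -0.08,"twist": 0},{"tx": 0.06,"ty": -0.05,"tz": -0.16,"twist": 0},{"tx": 0.1,"ty": -0.15,"tz": -0.24,"twist": 0},{"tx": 0.1,"ty": -0.28,"tz": -0.32,"twist": 0},{"tx": 0.1,"ty": -0.42,"tz": -0.36,"twist": 0},{"tx": 0.1,"ty": -0.55,"tz": -0.36,"twist": 0},{"tx": 0.1,"ty": -0.65,"tz": -0.36,"twist": 0},{"tx": 0.1,"ty": -0.7,"tz": -0.36,"twist": 0}])

```text
t: 29.25
eef_pos: [0.5106, -0.1758, 0.2174]
ee_rot: [-3.14, 0.003, -2.856]
force: [0.6, 0.8, 0.8]
width: 0.0349
gripper_force: 0.0
```

```bash
python3 -c "
from m2h import *
s=get_state();print(s['t'],s['force'],s['eef_pos'])
for c in('scene','top'):
  im=grab_frame(c);cv2.imwrite(f'pics/end_{c}.png',im[:,:,::-1])
  for n,f in(('now',f'pics/end_{c}.png'),('start',f'pics/{c}0.png')):
    h=cv2.cvtColor(cv2.imread(f),cv2.COLOR_BGR2HSV);m=cv2.inRange(h,(15,150,110),(32,255,255));v,u=np.nonzero(m);k=(u>165)&(u<218 if c=='top' else u<240)&(v>150)&(v<245);print(c,n,k.sum(),u[k].mean(),v[k].mean())
    b=cv2.inRange(h,(105,120,50),(125,255,255))[150:250,160:260];v,u=np.nonzero(b);print('  blue',len(u),u.mean()+160 if len(u) else 0,v.mean()+150 if len(u) else 0)
  for q in('cell_green','cell_grey','cell_blue'):print('  ',q,[(np.round(x['rect']),round(x['score'],2)) for x in boxes_of(q,c)[:1]])
"
```

```text
29.25 [0.56539897 0.82317463 0.8161562 ] [ 0.51058643 -0.17576372  0.21738023]
scene now 567 222.28218694885362 220.73721340388008
  blue 7 225.42857142857144 235.14285714285714
scene start 565 222.270796460177 220.70973451327433
  blue 0 0 0
   cell_green []
   cell_grey [(array([203., 206., 236., 241.]), 0.27)]
   cell_blue []
top now 803 193.8480697384807 169.85678704856787
  blue 0 0 0
top start 792 193.989898989899 169.64772727272728
  blue 0 0 0
   cell_green []
   cell_grey [(array([172., 156., 218., 188.]), 0.68)]
   cell_blue []
```

```bash
python3 -c "
from m2h import *
a=cv2.imread('pics/scene0.png')
for c in('scene','top'):
  b=grab_frame(c)[:,:,::-1]
  a=cv2.imread(f'pics/{c}0.png')
  for n,lo,hi in(('green',(45,120,60),(80,255,255)),('blue',(105,120,60),(125,255,255))):
    for k,i in(('start',a),('now',b)):
      m=cv2.inRange(cv2.cvtColor(np.ascontiguousarray(i),cv2.COLOR_BGR2HSV),lo,hi);x0,x1=(270,315) if c=='scene' else (295,350)
      v,u=np.nonzero(m[140:200,x0:x1]);print(c,n,k,len(u),(u.mean()+x0,v.mean()+140) if len(u) else '')
  d=np.abs(a.astype(int)-b).max(2)[160:245,195:262] if c=='scene' else np.abs(a.astype(int)-b).max(2)[150:215,165:232]
  print('tester diff px',(d>60).sum())
print(get_state()['qd'].round(3))"
```

```text
scene green start 50 (np.float64(298.62), np.float64(163.8))
scene green now 49 (np.float64(298.61224489795916), np.float64(163.9795918367347))
scene blue start 53 (np.float64(291.58490566037733), np.float64(172.47169811320754))
scene blue now 0 
tester diff px 370
top green start 23 (np.float64(335.8695652173913), np.float64(175.2173913043478))
top green now 21 (np.float64(335.9047619047619), np.float64(175.52380952380952))
top blue start 24 (np.float64(318.0833333333333), np.float64(176.58333333333334))
top blue now 0 
tester diff px 804
[-0.004  0.004  0.002 -0.001 -0.001  0.002]
```

The guard is shut exactly where it was at the start, the blue cell has left the tray, and the green cell has not moved. The arm is clear and still, so I'm handing in.

```bash
python3 -c "
from station import *
print(job_done())"
```

```text
the job is handed in; nothing more can be done
None
```

The blue cell is in the tester well, button end up, pressed onto the stop by feel (about 6.4 N measured at the end of the push), with the guard shut over it and the arm clear; I handed it in at about 29 s, without seeing the cell's depth after release, since the guard covers it.

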